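# Spot a bracket blank through the drill jig with the automatic centre punch

### The arm

A 6-joint arm with a two-finger parallel gripper is mounted at the origin on a cart in front of the work surface, level with it; the furniture and walls round the work are solid. World frame = base frame: x ahead of the robot, y to its left, z up, the work surface at z = 0. Lengths are in m, angles in rad, forces in N, time in s.
With the tool pointing down it reaches from about 0.35 to 0.775 m from the base axis. Payload 5.5 kg.
Tool frame: the origin (TCP) lies midway between the tips of the shut fingers; the grasp point (between the pads) lies behind it (env.grip_point_offset is the z of the grasp point in the tool frame, in m); z points along the fingers, y is the direction in which the jaws open and shut (so a half turn about z gives the same grasp; the last joint's range is limited). The gripper opens to 85 mm and grips with 20 to 120 N. Pads are 22 mm wide; open, the fingers measure 114 mm over their backs; the gripper's body (76 mm by 85 mm) begins 54 mm behind the grasp point. The pads swing forward as they close: fully open they stand 13 mm farther back than shut.
Start: joints at [-1.42, 0.313, 0.046, 1.304, 0, 1.431], TCP at [0.165, -0.551, 0.231] pointing down, gripper open.
Joint ranges: [-2.76, 2.76], [-0.86, 1.69], [-1.03, 1.26], [-2.2, 2.34], [-1.47, 1.5], [-3.14, 3.14]. Speed limits (rad/s): [2.57, 2.57, 3.14, 3.14, 3.14, 3.14].

### API

Orientations are given as a unit quaternion [w, x, y, z].
In Python, from workcell import env, viewer gives the robot as it stands. The module is installed in compiled form; this text tells all that it offers.
- The arm moves only by the shell command python3 -m inch 'ROWS' [OPENING] [FORCE]. ROWS is JSON, a list of rows, each a list of 2 entries, a list of its own where there are three numbers: the shift along the tool's x, y, z in m, then the turn about the tool's z in degrees. In form: [[[tx, ty, tz], spin], ...]. A call has 1 to 5 rows; each row is the pose to reach, as a shift and turn from the pose measured when the call began, along the tool's axes at that moment; what a row does not reach only later rows make up. A row lasts 1/12 s, in which the tool goes at most 41.7 mm and 7.16 degrees, less where a joint would pass 70% of its speed; a pose out of reach is approached as far as the arm can. A call with a gripper value outside its range is refused whole. OPENING is the closure, from 0 (fully open) to 1 (shut), set as the call begins (- or left out, the last holds). The fingers move at their own pace and stop on an object; FORCE is the grip in N (left out, the last holds). Time passes only in rows, so rows that repeat a pose let the fingers close. It gives the time, the measured TCP pose, the force and the opening at its end, in the units of the state.
- env.get_state(): the state, without advancing time (a new reading comes with each control period).
- viewer.read_camera(name): name is "side" or "top" or "wrist"; returns a dict with "image" (480x640x3 uint8, red, green, blue), "depth" (480x640 float32, m along the optical axis (not along the pixel's ray), 0 where there is no reading), "vertical_fov" (degrees; the focal length in pixels is half the picture's height over the tangent of half this angle, whatever the lens; pixels are square), "cx", "cy" (the principal point, pixels), "R" (3x3) and "t" (3): a world point X has camera coordinates R X + t; the wrist camera has in their place "T_tool_cam" (4x4, takes a point from camera to tool coordinates, whose origin is the TCP and whose axes are the flange's). Camera axes: x right, y down, z forward; pixel columns grow to the right and rows downward; lengths in m; the calibration is good to about 2 mm. A picture is of the moment at which its call begins: read the wrist's pose just before it.
- env.hand_in(): hands the job in, once; it reports no verdict.
The state is a dict: "clock": time; "joint_pos": joint angles; "qvel": joint speeds; "tau": joint torques, N m; "tcp_pos": TCP position; "orientation": TCP orientation; "wrist_force": force on the tool from outside, world axes, zero at the start; "ft_torque": the same for the moment, N m; "finger_gap": finger opening in m.
Only numpy, scipy, OpenCV 4.12 (cv2) and the standard library are available. Lean on these libraries where they do the work, as an engineer would, in place of code of your own. Each camera call takes 0.05 s, during which the arm holds its last target. There are 200 camera calls.

### The job

Take the automatic centre punch out of its stand, put its nose into the guide bush of the drill jig and press it straight down on the clamped bracket blank until its hidden spring snaps; stop there, and do not drive the punch on hard against its stop, force it sideways in the bush or ram the jig. Then put the punch back upright in its stand, fully home, and leave the glassware and the bottle where they stand.

Things in the scene. Friction and masses are not known exactly. Their poses are not given: they have to be found in the camera images.
- punch_grip (a point): Automatic centre punch, a round steel tool, at first upright in the stand, point down. Point given: on its axis in the knurled sleeve, where to grip; z runs up to the cap. Sleeve 17 mm across, from 26 mm below to 28 mm above the point given; cap ends 42 mm above. Collar 22 mm across, its underside 32 mm below; under it the nose (see punch_nose). Mass about 0.19 kg.
- punch_nose (a point): End of the punch's nose, on the axis 62 mm below punch_grip. The nose is 30 mm long and 11 mm across, tapered to 7 mm over its last 6 mm. Out of it sticks the sprung steel point, 5 mm thick and 18 mm long when free.
- punch_point (a joint): How far the sprung point is pushed into the nose, in m: 0 when free, 0.0105 at its hard stop. Pushed slowly it takes 1.5 N at first, rising to about 10 N at 6 mm (a few N more when pushed fast); then the hidden spring lets go and the force falls to about 5 N by 9 mm. Beyond 8 mm it has snapped. It springs out again when lifted.
- jig: Bridge drill jig, heavy and fixed: dark steel bed 104 x 164 x 12 mm, an aluminium bracket blank clamped flat on it, and an aluminium bridge across the blank carrying the steel guide bush. Origin under the bed's centre, z up; y runs along the blank; the bush is 30 mm from the origin along +y. Highest part: the bush and screw heads, 50 mm above the bench.
- bush_mouth (a point): Centre of the top face of the guide bush in the jig's bridge; z up. The head of the bush is 28 mm across with a mouth 16 mm wide and 3 mm deep, then a bore 13 mm wide down to 19 mm below the point given. The blanks come in any thickness from 2 to 12 mm, so the top of this one lies 26 to 36 mm below the point given: it is not measured and must be felt with the point.
- stand_mouth (a point): Centre of the upper rim of the punch's hole in its stand, a grey plastic block fixed to the bench, rim 62 mm above the bench; z up. The hole is vertical, 13 mm wide, 54 mm deep. With the punch fully home its collar rests on the rim and punch_grip lies 32 mm above the point given.
- vial_centre (a point): Amber glass vial with a black cap, 24 x 24 x 72 mm, upright; the point is its centre. A bystander.
- beaker_centre (a point): Empty clear beaker, 64 x 64 x 82 mm, upright; the point is its centre. A bystander.
- bottle_centre (a point): Bottle with a blue screw cap, 56 x 56 x 104 mm, upright; the point is its centre. A bystander.
- torsion_tester: Tall cast-housing tester, fixed on the bench between the two work places, an obstacle: 240 mm deep (along x) x 126 mm wide x 285 mm high. Origin under the centre of its foot. Its front lies about 120 mm nearer the robot than the origin: carry the punch across in front of it or above it.

How it is judged:
On the way, in this order (a step that is already met when the one before it is completed fails the run):
1. the nose of the punch is in the guide bush, upright (horizontal distance between punch_grip and bush_mouth below 0.006 m and z of punch_grip in the frame of bush_mouth below 0.057 m and angle between punch_grip's own z axis and vertical below 0.1 rad), for 0.1 s.
2. the punch is pressed straight down on the blank in the bush until its spring has snapped (value of joint punch_point above 0.008 m and horizontal distance between punch_grip and bush_mouth below 0.006 m and z of punch_grip in the frame of bush_mouth below 0.05 m and angle between punch_grip's own z axis and vertical below 0.1 rad and contact force between anything else and jig above 1 N), for 0.05 s.
At the end, for the whole second after the job is handed in: The punch stands upright (within about 4.5 degrees) in the hole of its stand, collar down on the rim to within 3 mm, its point sprung out again (horizontal distance between punch_grip and stand_mouth below 0.005 m and z of punch_grip in the frame of stand_mouth between 0.028 and 0.035 m and angle between punch_grip's own z axis and vertical below 0.08 rad and value of joint punch_point below 0.002 m); the robot touches nothing.
It fails at once if the jig, its blank or its bush is pressed or struck with more than 20 N (contact force between anything else and jig above 20 N).
It fails at once if the vial is shifted by more than 20 mm or tipped (distance of vial_centre from where it was at the start of the episode above 0.02 m or angle between vial_centre's own z axis and vertical above 0.5 rad).
It fails at once if the beaker is shifted by more than 20 mm or tipped (distance of beaker_centre from where it was at the start of the episode above 0.02 m or angle between beaker_centre's own z axis and vertical above 0.5 rad).
It fails at once if the bottle is shifted by more than 20 mm or tipped (distance of bottle_centre from where it was at the start of the episode above 0.02 m or angle between bottle_centre's own z axis and vertical above 0.5 rad).
It also fails if it takes over 61 s, if anything falls off the work surface, if the arm or the gripper's body presses on something with over 40 N, if the wrist force passes 120 N, or if a joint passes its speed limit or range.

## Working session

There is one attempt and no reset: what is moved stays moved. The work goes in short steps, Python scripts to look and compute and a shell command to move; the robot and the scene stay as the last step left them, time stands still between calls to the robot, and variables do not carry over. Pictures are saved under pics/ and viewed, on a budget of 10 in all, crops included, one or two more only if the job needs it, and the job is handed in when it is done.

```bash
mkdir -p pics; cat > h.py <<'E'
import numpy as np, cv2
from workcell import env, viewer
from scipy.spatial.transform import Rotation as Rot
def pose():
    s=env.get_state(); q=s["orientation"]; T=np.eye(4)
    T[:3,:3]=Rot.from_quat([q[1],q[2],q[3],q[0]]).as_matrix(); T[:3,3]=s["tcp_pos"]; return T
def cam(n):
    P=pose(); c=viewer.read_camera(n)
    c["f"]=240/np.tan(np.radians(c["vertical_fov"])/2)
    if n=="wrist": M=P@np.array(c["T_tool_cam"])
    else:
        M=np.eye(4); M[:3,:3]=np.array(c["R"]).T; M[:3,3]=-M[:3,:3]@np.array(c["t"])
    c["M"]=M; return c
def ray(c,u,v):
    d=c["M"][:3,:3]@np.array([(u-c["cx"])/c["f"],(v-c["cy"])/c["f"],1]); return c["M"][:3,3],d
def atz(c,u,v,z):
    o,d=ray(c,u,v); return o+d*(z-o[2])/d[2]
def dep(c,u,v):
    o,d=ray(c,u,v); return o+d*c["depth"][int(v),int(u)]
def proj(c,X):
    p=np.linalg.inv(c["M"])@np.r_[X,1]; return p[0]/p[2]*c["f"]+c["cx"],p[1]/p[2]*c["f"]+c["cy"]
def save(n,im): cv2.imwrite("pics/"+n+".png",im[...,::-1])
E
python3 - <<'E'
from h import *
s=env.get_state(); print({k:np.round(v,3).tolist() for k,v in s.items()}, env.grip_point_offset)
np.set_printoptions(precision=4,suppress=True); print(pose()[:3,:3])
for n in("top","side"):
    c=cam(n); save(n,c["image"]); print(n,c["vertical_fov"],c["cx"],c["cy"],c["M"])
E
```

```text
{'clock': 0.0, 'joint_pos': [-1.42, 0.314, 0.045, 1.304, -0.0, 1.431], 'qvel': [-0.001, 0.0, -0.001, 0.001, 0.0, -0.0], 'tau': [-0.001, -48.062, 29.854, 0.019, -0.0, 0.0], 'tcp_pos': [0.165, -0.55, 0.23], 'orientation': [-0.001, 0.989, 0.145, -0.0], 'wrist_force': [-0.898, -0.416, -0.683], 'ft_torque': [0.009, 0.019, 0.054], 'finger_gap': 0.086} -0.0187
[[ 0.958   0.2868 -0.0003]
 [ 0.2868 -0.958   0.0018]
 [ 0.0002 -0.0018 -1.    ]]
top 49.78184012330231 310.07365168528014 243.27943148489953 [[ 0.0073 -0.9825  0.1864  0.3055]
 [-0.9996 -0.0019  0.0289 -0.0695]
 [-0.028  -0.1865 -0.9821  1.2874]
 [ 0.      0.      0.      1.    ]]
side 47.79882307569934 308.8496427887951 238.59199381175475 [[-0.9233 -0.2407  0.2993  0.2008]
 [-0.3837  0.5428 -0.7471  0.8038]
 [ 0.0174 -0.8046 -0.5935  0.7605]
 [ 0.      0.      0.      1.    ]]
```

View pics/top.png

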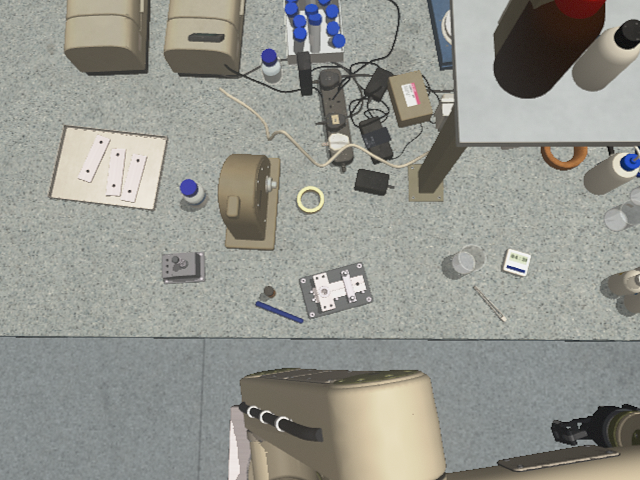

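View pics/side.png

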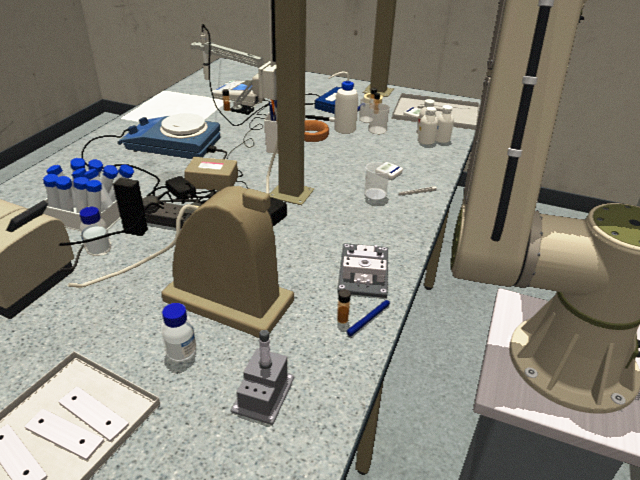

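The top picture shows the stand at about (183,265), the jig at (336,290), the tester at (250,200), the vial at (268,292), the beaker at (465,260) and the bottle at (192,190). I'll enlarge the two work places.

```bash
python3 - <<'E'
from h import *
t=cv2.imread("pics/top.png");s=cv2.imread("pics/side.png")
f=lambda im,x,y,w,h:cv2.resize(im[y:y+h,x:x+w],(400,300),interpolation=cv2.INTER_CUBIC)
im=np.vstack([np.hstack([f(t,290,250,100,75),f(t,150,235,80,60)]),np.hstack([f(s,320,235,80,60),f(s,220,325,120,90)])])
cv2.imwrite("pics/crop1.png",im)
E
```

```text
(no output)
```

View pics/crop1.png

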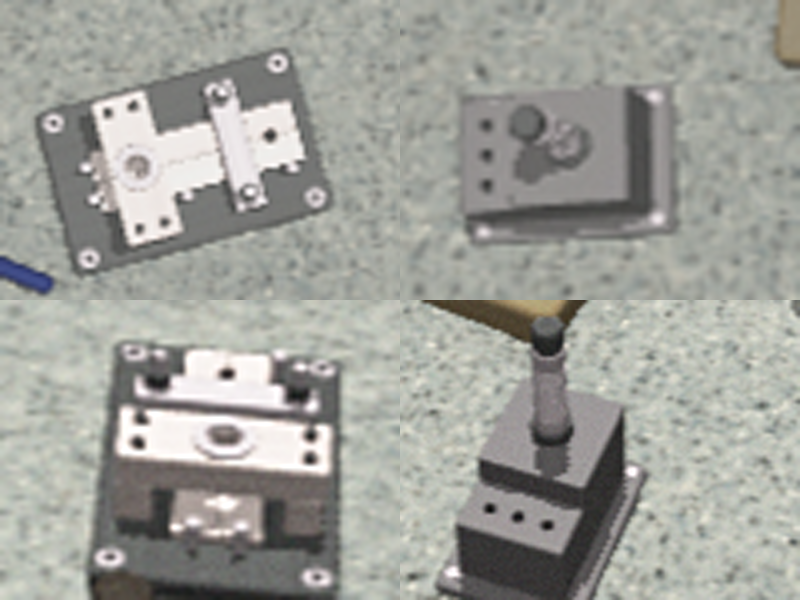

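```bash
python3 - <<'E'
from h import *
np.set_printoptions(precision=4,suppress=True)
t=cam("top");s=cam("side")
print("bush",atz(t,324.2,291.8,.05),atz(s,365,262.3,.05))
print("cap",atz(t,175.4,259.4,.136),dep(t,175,259),atz(s,264.4,332.5,.136))
print("collar",atz(t,183.6,264,.067),atz(s,265,365,.065))
j=[atz(t,290+u/4,250+v/4,.012) for u,v in((53,122),(278,62),(316,197),(89,259))];print("jig",np.mean(j,0),j)
for n,u,v,z in(("vial",268,292,.072),("bottle",191,187,.104),("beaker",465,257,.08),("tester front",236,247,.01),("tester fr",277,247,.01)): print(n,atz(t,u,v,z),dep(t,u,v))
E
```

```text
bush [ 0.4223 -0.0678  0.05  ] [ 0.4196 -0.0611  0.05  ]
cap [0.4861 0.2699 0.136 ] [0.4874 0.2715 0.1339] [0.4843 0.2753 0.136 ]
collar [0.4858 0.2698 0.067 ] [0.4833 0.2801 0.065 ]
jig [ 0.4307 -0.0968  0.012 ] [array([ 0.4536, -0.0158,  0.012 ]), array([ 0.4916, -0.1552,  0.012 ]), array([ 0.4081, -0.1776,  0.012 ]), array([ 0.3696, -0.0386,  0.012 ])]
vial [0.4191 0.0645 0.072 ] [0.4193 0.0648 0.0696]
bottle [0.6667 0.2516 0.104 ] [0.6668 0.2517 0.1036]
beaker [ 0.5026 -0.3977  0.08  ] [ 0.5152 -0.4187  0.0027]
tester front [0.538  0.1548 0.01  ] [0.534  0.151  0.0318]
tester fr [0.5382 0.0512 0.01  ] [ 0.5407  0.0525 -0.004 ]
```

```bash
python3 -m inch '[[[0.025,-0.024,0],0],[[0.05,-0.048,0],0],[[0.075,-0.072,0],0],[[0.1,-0.096,0],0],[[0.125,-0.12,0],0]]' 0 60
python3 -m inch '[[[0.025,-0.024,0],0],[[0.05,-0.048,0],0],[[0.075,-0.072,0],0],[[0.1,-0.096,0],0],[[0.125,-0.12,0],0]]'
python3 -m inch '[[[0.025,-0.024,0],4],[[0.05,-0.048,0],8],[[0.075,-0.072,0],12],[[0.1,-0.096,0],16],[[0.125,-0.12,0],16.7]]'
python3 - <<'E'
from h import *
np.set_printoptions(precision=4,suppress=True)
c=cam("wrist");save("w1",c["image"]);print(c["T_tool_cam"],c["f"],pose(),proj(c,[.421,-.065,.05]),env.get_state()["wrist_force"])
E
```

```text
clock: 0.62
tcp_pos: [0.2505, -0.3982, 0.2306]
orientation: [-0.001, 0.989, 0.145, -0.0]
wrist_force: [1.5, 0.2, 1.0]
finger_gap: 0.0853
clock: 1.03
tcp_pos: [0.3363, -0.2459, 0.2309]
orientation: [-0.001, 0.99, 0.144, 0.0]
wrist_force: [0.3, 0.6, -0.7]
finger_gap: 0.0852
clock: 1.45
tcp_pos: [0.4223, -0.0934, 0.2312]
orientation: [-0.001, 1.0, -0.002, 0.0]
wrist_force: [0.5, 0.3, 1.1]
finger_gap: 0.0857
[[ 0.0001 -0.9464 -0.3229  0.0813]
 [ 1.      0.0003 -0.0004 -0.    ]
 [ 0.0004 -0.3229  0.9464 -0.1428]
 [ 0.      0.      0.      1.    ]] 332.88792531057953 [[ 1.      0.0014  0.0024  0.4245]
 [ 0.0014 -1.      0.0046 -0.089 ]
 [ 0.0024 -0.0046 -1.      0.2312]
 [ 0.      0.      0.      1.    ]] (np.float64(295.9229951628992), np.float64(212.26277222285216)) [1.7449 3.1222 0.3176]
```

View pics/w1.png

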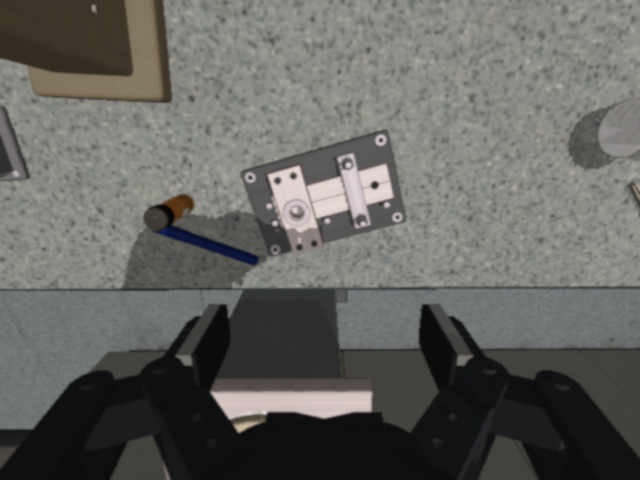

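The bush is at about (296,211) in the wrist view, within 1–2 px of my prediction. Next I go in front of the tester to above the punch.

```bash
python3 - <<'E'
from h import *
c=cam("wrist");u,v=proj(c,[.421,-.065,.05]);u,v=int(u),int(v)
g=cv2.cvtColor(c["image"],cv2.COLOR_RGB2GRAY)[v-30:v+30,u-30:u+30]; g=cv2.resize(g,None,fx=4,fy=4,interpolation=cv2.INTER_CUBIC)
for C in cv2.HoughCircles(g,cv2.HOUGH_GRADIENT_ALT,1.5,10,param1=200,param2=.5,minRadius=15,maxRadius=80)[0]: 
  x=u-30+(C[0]+.5)/4-.5;y=v-30+(C[1]+.5)/4-.5;print(C,x,y,atz(c,x,y,.05))
E
python3 -m inch '[[[-0.012,-0.036,0],0],[[-0.025,-0.072,0],0],[[-0.025,-0.108,0],0],[[-0.025,-0.144,0],0],[[-0.025,-0.18,0],0]]'
python3 -m inch '[[[0,-0.036,0],0],[[0,-0.072,0],0],[[0,-0.108,0],0],[[0,-0.144,0],0],[[0.01,-0.18,0],0]]'
python3 -m inch '[[[0.03,0,0],0],[[0.06,0,0],0],[[0.08,0,0],0],[[0.08,0,0],0]]'
python3 - <<'E'
from h import *
np.set_printoptions(precision=4,suppress=True)
c=cam("wrist");save("w2",c["image"]);print(pose(),[proj(c,[.486,.271,z]) for z in(.136,.066)],env.get_state()["wrist_force"])
E
```

```text
[123.      127.5      61.98242] 301.375 215.5 [ 0.42003299 -0.06529307  0.05      ]
[123.       127.5       29.002043] 301.375 215.5 [ 0.42003299 -0.06529307  0.05      ]
[199.5      40.5      37.79503] 320.5 193.75 [ 0.44216023 -0.0845581   0.05      ]
[121.5     171.       23.24886] 301.0 226.375 [ 0.40863032 -0.06468173  0.05      ]
clock: 1.97
tcp_pos: [0.3968, 0.086, 0.2316]
orientation: [-0.003, 1.0, 0.005, 0.001]
wrist_force: [0.9, -0.2, 0.8]
finger_gap: 0.0854
clock: 2.38
tcp_pos: [0.4034, 0.1136, 0.2323]
orientation: [-0.019, 0.999, 0.028, -0.001]
wrist_force: [0.2, -0.3, -0.6]
finger_gap: 0.0855
clock: 2.72
tcp_pos: [0.4876, 0.1166, 0.2316]
orientation: [-0.018, 0.999, 0.027, 0.0]
wrist_force: [0.7, -0.1, 0.1]
finger_gap: 0.0856
[[ 0.9986  0.0534 -0.0025  0.4853]
 [ 0.0535 -0.9979  0.0368  0.1167]
 [-0.0005 -0.0369 -0.9993  0.2315]
 [ 0.      0.      0.      1.    ]] [(np.float64(127.77589336104919), np.float64(228.15110407259527)), (np.float64(170.89627508708452), np.float64(207.0298943959521))] [-0.4348  0.2554 -0.2618]
```

View pics/w2.png

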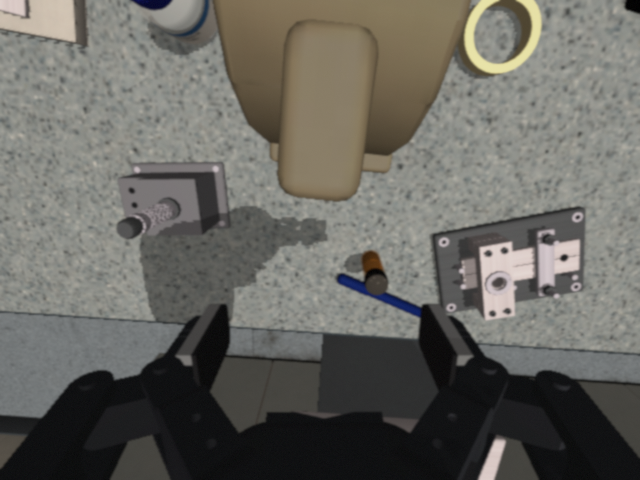

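Bush confirmed at about (0.420,-0.065). The y motion stopped short with a small tilt, so I check the joint limits.

```bash
python3 -c "
from h import *
s=env.get_state();print(np.round(s['joint_pos'],3),np.round(s['tau'],1),s['clock'])"
```

```text
[ 0.052  0.163 -0.149  1.259  0.037  3.141] [ -0.1 -38.4  30.7  -0.5   0.1   0. ] 2.7667
```

Joint 6 is at its limit (3.14), which stopped the motion and left a 2° lean in y. If I turn the tool −87°, joint 6 becomes free, the jaws open along world x, and the lean falls in the pad plane, where it does no harm.

```bash
python3 -m inch '[[[-0.02,0,0],-7],[[-0.04,0,0],-14],[[-0.06,0,0],-21],[[-0.08,0,0],-28],[[-0.08,0,0],-35]]'
python3 -m inch '[[[0,0,0],-7],[[0,0,0],-14],[[0,0,0],-21],[[0,0,0],-28],[[0,0,0],-35]]'
python3 -m inch '[[[0,0,0],-7],[[0,0,0],-14],[[0,0,0],-17],[[0,0,0],-17]]'
python3 - <<'E'
from h import *
np.set_printoptions(precision=4,suppress=True)
P=pose();print(P,env.get_state()["joint_pos"]); d=np.array([.486-.02,.262,.235])-P[:3,3]; print(P[:3,:3].T@d)
E
```

```text
clock: 3.18
tcp_pos: [0.4009, 0.1115, 0.2314]
orientation: [-0.018, 0.944, 0.328, 0.003]
wrist_force: [-1.5, -0.3, -0.8]
finger_gap: 0.0856
clock: 3.6
tcp_pos: [0.4, 0.1107, 0.2314]
orientation: [-0.016, 0.801, 0.599, 0.008]
wrist_force: [0.1, -0.8, -0.8]
finger_gap: 0.0857
clock: 3.93
tcp_pos: [0.3992, 0.1099, 0.2314]
orientation: [-0.015, 0.704, 0.71, 0.01]
wrist_force: [0.1, -0.0, 0.7]
finger_gap: 0.0855
[[-0.0096  0.9999 -0.007   0.3992]
 [ 0.9993  0.0099  0.0358  0.1099]
 [ 0.0358 -0.0067 -0.9993  0.2314]
 [ 0.      0.      0.      1.    ]] [ 0.0475  0.0016 -0.3277  1.2468  0.0361  1.6085]
[0.1515 0.0683 0.0014]
```

```bash
python3 -m inch '[[[0.035,0,0],0],[[0.07,0,0],0],[[0.105,0.01,0],0],[[0.135,0.04,0],0],[[0.16,0.075,0],0]]'
python3 -m inch '[[[0,0.01,0],0],[[0,0.01,0],0]]'
cat > pm.py <<'E'
from h import *
np.set_printoptions(precision=4,suppress=True)
import sys
c=cam("wrist");n=sys.argv[1]
P=pose();print(P[:3],env.get_state()["wrist_force"])
u,v=map(int,proj(c,[.486,.271,.1]));h,w=90,120
u0=min(max(u-w//2,0),640-w);v0=min(max(v-h//2,0),480-h);print(u0,v0)
save(n,np.hstack([cv2.resize(c["image"][v0:v0+h,u0:u0+w],(600,450),interpolation=cv2.INTER_CUBIC)]))
E
python3 pm.py w3
```

```text
clock: 4.35
tcp_pos: [0.47, 0.2709, 0.2373]
orientation: [-0.015, 0.704, 0.71, 0.01]
wrist_force: [0.8, -1.6, 1.1]
finger_gap: 0.0856
clock: 4.52
tcp_pos: [0.4818, 0.2716, 0.2361]
orientation: [-0.015, 0.704, 0.71, 0.01]
wrist_force: [0.4, 0.2, 0.2]
finger_gap: 0.0853
[[-0.0072  0.9999 -0.0088  0.4801]
 [ 0.9994  0.0075  0.035   0.2706]
 [ 0.0351 -0.0086 -0.9993  0.2363]] [ 0.3256 -0.1458 -0.8054]
271 186
```

View pics/w3.png

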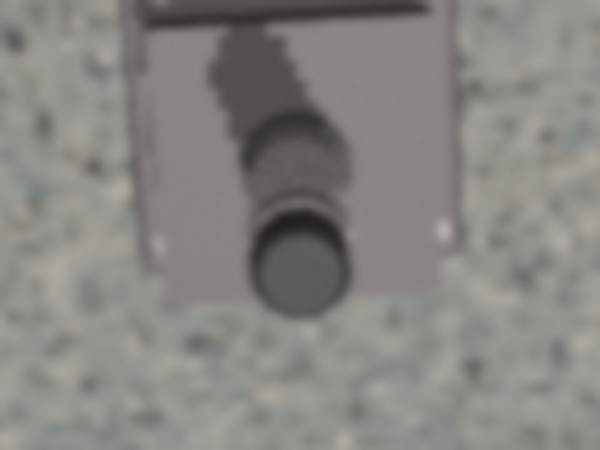

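The cap top centre is at crop (299,270), full frame about (330.4,239.6), and the back edge of the collar is at crop row 110, full-frame row 207.6.

```bash
python3 - <<'E'
from h import *
np.set_printoptions(precision=4,suppress=True)
c=cam("wrist");print("cap",atz(c,330.4,239.6,.136),"d",dep(c,330,240),"collar back edge",atz(c,329.8,207.6,.068))
P=pose();print(P[:3,3]);
for X in([.486,.272,.136],[.486,.272,.068]): print(proj(c,X))
E
```

```text
cap [0.4823 0.2737 0.136 ] d [0.482  0.2735 0.1364] collar back edge [0.4823 0.285  0.068 ]
[0.4793 0.2701 0.2367]
(np.float64(335.09567903984583), np.float64(241.71012901384785))
(np.float64(333.46360765913937), np.float64(220.79886662348065))
```

```bash
cat > d.py <<'E'
from h import *
import sys
np.set_printoptions(precision=4,suppress=True)
P=pose();s=env.get_state();x=np.array(list(map(float,sys.argv[1:4])));print(s["clock"],P[:3,3],"z",P[:3,2],"F",s["wrist_force"],"->tool shift",P[:3,:3].T@(x-P[:3,3]))
E
python3 d.py .483 .2737 .08
```

```text
4.6167 [0.4793 0.2701 0.2367] z [-0.009   0.035  -0.9993] F [-0.6189 -0.2161  0.3106] ->tool shift [-0.0019  0.0051  0.1567]
```

```bash
python3 -m inch '[[[0.003,0.004,0.03],0],[[0.002,0.005,0.06],0],[[0.001,0.005,0.09],0],[[-0.001,0.005,0.12],0],[[-0.002,0.005,0.145],0]]'
python3 d.py .483 .2737 .08
```

```text
clock: 5.03
tcp_pos: [0.4808, 0.2714, 0.0905]
orientation: [-0.016, 0.705, 0.709, 0.009]
wrist_force: [-0.5, -0.5, 0.3]
finger_gap: 0.0852
5.0333 [0.4808 0.2714 0.0905] z [-0.0104  0.0344 -0.9994] F [-0.4962 -0.4698  0.2545] ->tool shift [0.0019 0.0023 0.0105]
```

```bash
python3 -m inch '[[[0.002,0.002,0.008],0],[[0.002,0.002,0.01],0],[[0.002,0.002,0.01],0]]'
python3 d.py .483 .2737 .08
python3 -m inch '[[[0,0,0],0],[[0,0,0],0],[[0,0,0],0],[[0,0,0],0],[[0,0,0],0]]' 1 40
python3 -m inch '[[[0,0,0],0],[[0,0,0],0],[[0,0,0],0],[[0,0,0],0],[[0,0,0],0]]' 1 80
python3 d.py .483 .2737 .08
```

```text
clock: 5.28
tcp_pos: [0.4822, 0.2731, 0.0812]
orientation: [-0.016, 0.706, 0.708, 0.008]
wrist_force: [1.2, -0.4, -0.6]
finger_gap: 0.0856
5.2833 [0.4822 0.2731 0.0812] z [-0.0107  0.0343 -0.9994] F [ 1.1836 -0.3737 -0.5829] ->tool shift [0.0006 0.0008 0.0012]
clock: 5.7
tcp_pos: [0.4827, 0.2733, 0.082]
orientation: [-0.016, 0.706, 0.708, 0.009]
wrist_force: [-0.6, 0.5, -0.5]
finger_gap: 0.0257
clock: 6.12
tcp_pos: [0.4841, 0.2734, 0.0824]
orientation: [-0.015, 0.706, 0.708, 0.01]
wrist_force: [5.4, -0.6, -0.7]
finger_gap: 0.015
6.1167 [0.4841 0.2734 0.0824] z [-0.0068  0.035  -0.9994] F [ 5.4082 -0.5642 -0.6728] ->tool shift [ 0.0002 -0.0011  0.0024]
```

Gripped (gap 15 mm). Now I lift straight up along world z.

```bash
python3 -m inch '[[[0.0,0.001,-0.005],0],[[0.0005,0.001,-0.015],0],[[0.001,0.001,-0.03],0],[[0.0015,0.001,-0.045],0],[[0.002,0.001,-0.06],0]]'
python3 d.py .484 .2734 .23
```

```text
clock: 6.53
tcp_pos: [0.4838, 0.2732, 0.143]
orientation: [-0.016, 0.706, 0.708, 0.009]
wrist_force: [-0.3, -0.8, -1.8]
finger_gap: 0.0151
6.5333 [0.4838 0.2732 0.143 ] z [-0.0102  0.0345 -0.9994] F [-0.3015 -0.813  -1.8163] ->tool shift [ 0.0032 -0.0007 -0.087 ]
```

```bash
python3 -m inch '[[[0,0,-0.03],0],[[0,-0.01,-0.06],0],[[0,-0.03,-0.09],0],[[0,-0.055,-0.09],0],[[-0.02,-0.078,-0.09],0]]'
python3 -m inch '[[[-0.038,0,0],0],[[-0.076,0,0],0],[[-0.114,0,0],0],[[-0.152,0,0],0],[[-0.19,0,0],0]]'
python3 d.py .42 -.0653 .2
```

```text
clock: 6.95
tcp_pos: [0.4062, 0.2517, 0.2354]
orientation: [-0.016, 0.705, 0.709, 0.01]
wrist_force: [0.5, -0.6, -1.5]
finger_gap: 0.0151
clock: 7.37
tcp_pos: [0.4054, 0.0609, 0.2287]
orientation: [-0.017, 0.704, 0.71, 0.01]
wrist_force: [0.6, -0.5, -2.2]
finger_gap: 0.0153
7.3667 [0.4054 0.0609 0.2287] z [-0.0099  0.0382 -0.9992] F [ 0.6028 -0.5059 -2.24  ] ->tool shift [-0.1273  0.0139  0.0237]
```

```bash
python3 -m inch '[[[-0.03,0.004,0],0],[[-0.06,0.008,0],0],[[-0.09,0.014,0],0],[[-0.12,0.014,0.02],0],[[-0.128,0.014,0.05],0]]'
python3 -m inch '[[[0,0,0.015],0],[[0,0,0.02],0],[[0,0,0.02],0]]'
python3 d.py .42 -.0653 .15
python3 - <<'E'
from h import *
np.set_printoptions(precision=4,suppress=True)
c=cam("wrist");print(c["M"]); print([proj(c,X) for X in([.42,-.0653,.05],pose()[:3,3]+[0,0,-.0504],pose()[:3,3]+[0,0,-.0684])])
save("w4",cv2.resize(c["image"][120:360,160:480],(800,600),interpolation=cv2.INTER_CUBIC))
E
```

```text
clock: 7.78
tcp_pos: [0.4217, -0.0688, 0.1757]
orientation: [-0.014, 0.705, 0.709, 0.011]
wrist_force: [0.4, -0.2, -1.4]
finger_gap: 0.0158
clock: 8.03
tcp_pos: [0.4197, -0.0672, 0.1547]
orientation: [-0.017, 0.706, 0.708, 0.01]
wrist_force: [-0.9, -0.6, -0.8]
finger_gap: 0.0147
8.0333 [ 0.4197 -0.0672  0.1547] z [-0.009   0.0378 -0.9992] F [-0.8948 -0.5677 -0.7571] ->tool shift [0.0017 0.0004 0.0048]
[[ 0.9999  0.0068 -0.0074  0.4188]
 [ 0.0044 -0.9581 -0.2863  0.0106]
 [-0.0091  0.2862 -0.9581  0.3006]
 [ 0.      0.      0.      1.    ]]
[(np.float64(327.9479633319157), np.float64(239.72493783758387)), (np.float64(329.1889202069674), np.float64(268.3276811817462)), (np.float64(329.03019016411673), np.float64(258.4853364296055))]
```

View pics/w4.png

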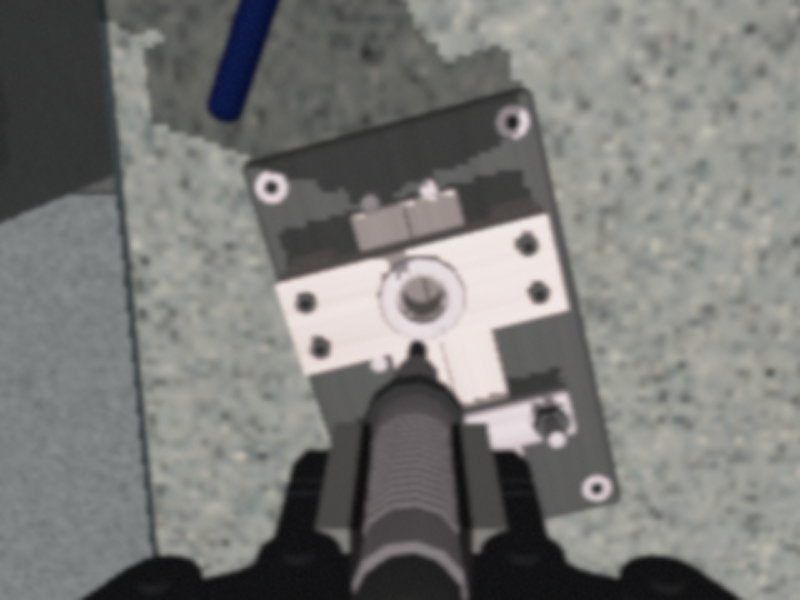

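The bush centre is at crop (423,296), full frame about (328.9,238.1), and the sprung point is at crop (418,344), full frame about (326.9,257.3). From these two I get the relative offset.

```bash
python3 - <<'E'
from h import *
np.set_printoptions(precision=4,suppress=True)
P=pose();c=cam("wrist");print(P[:3,3])
b=atz(c,328.9,238.1,.05);print("bush",b,dep(c,345,238))
for dz in(.0684,):
  t=atz(c,326.9,257.3,P[2,3]-dz);print("tip",t,"rel tcp",t-P[:3,3],"bush-tip",b-t)
g=atz(c,160+415/2.5,120+395/2.5,P[2,3]-.0204);print("collar-ish",g-P[:3,3])
for u,v in((326,258),(327,258),(327,260),(326,264),(326,280)): print(dep(c,u,v)-P[:3,3])
E
```

```text
[ 0.4207 -0.0673  0.1558]
bush [ 0.422  -0.0645  0.05  ] [ 0.4349 -0.0656  0.0459]
tip [ 0.4203 -0.0671  0.0874] rel tcp [-0.0003  0.0002 -0.0684] bush-tip [ 0.0016  0.0025 -0.0374]
collar-ish [-0.0009  0.0058 -0.0204]
[-0.001   0.0031 -0.0591]
[-0.0003  0.0031 -0.0591]
[-0.0003  0.0031 -0.0554]
[-0.001   0.006  -0.0407]
[-0.0009  0.0086 -0.0113]
```

```bash
python3 d.py .4223 -.0648 .11
```

```text
8.1333 [ 0.4215 -0.0675  0.1565] z [-0.0051  0.036  -0.9993] F [-0.4181 -1.0905 -0.6148] ->tool shift [0.001  0.0011 0.0466]
```

```bash
python3 -m inch '[[[0.002,0.001,0.01],0],[[0.002,0.001,0.02],0],[[0.0015,0.001,0.03],0],[[0.001,0.001,0.04],0],[[0.001,0.001,0.04],0]]'
python3 d.py .4223 -.0648 .1
python3 -m inch '[[[0,0,0],0],[[0,0,0],0]]'
python3 d.py .4223 -.0648 .1
python3 - <<'E'
from h import *
np.set_printoptions(precision=4,suppress=True)
c=cam("wrist")
save("w5",cv2.resize(c["image"][180:330,220:420],(800,600),interpolation=cv2.INTER_CUBIC))
P=pose();print(P[:3,3],[proj(c,[.4223,-.0648,.05]),proj(c,P[:3,3]+[0,0,-.0684])])
E
```

```text
clock: 8.55
tcp_pos: [0.4215, -0.064, 0.1155]
orientation: [-0.015, 0.705, 0.709, 0.011]
wrist_force: [-0.6, 0.7, -1.6]
finger_gap: 0.0154
8.55 [ 0.4215 -0.064   0.1155] z [-0.0067  0.0368 -0.9993] F [-0.6263  0.6746 -1.5621] ->tool shift [-0.0014  0.0009  0.0155]
clock: 8.72
tcp_pos: [0.4219, -0.0636, 0.1161]
orientation: [-0.015, 0.704, 0.71, 0.011]
wrist_force: [0.5, -0.6, -1.5]
finger_gap: 0.0152
8.7167 [ 0.4219 -0.0636  0.1161] z [-0.0061  0.0367 -0.9993] F [ 0.451  -0.5777 -1.4618] ->tool shift [-0.0018  0.0005  0.016 ]
[ 0.4221 -0.0638  0.1162] [(np.float64(327.88701754137776), np.float64(260.54945184206395)), (np.float64(327.5675971734153), np.float64(257.98746783567316))]
```

View pics/w5.png

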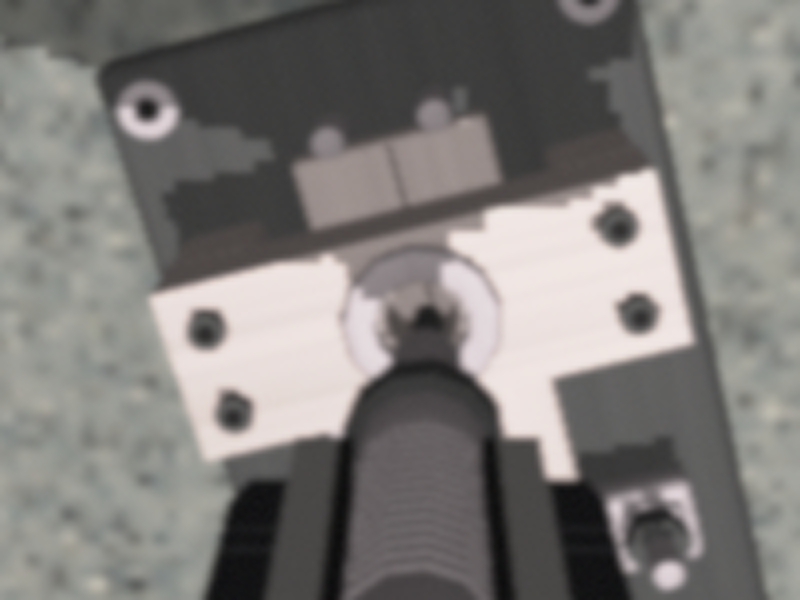

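The bush head spans columns 342–500, so its centre is at about (421,322). The point is at about (427,316), roughly 0.8 mm off in +x and +y. I correct that and descend slowly.

```bash
python3 -m inch '[[[-0.001,-0.001,0.002],0],[[-0.001,-0.001,0.006],0],[[-0.001,-0.001,0.01],0],[[-0.001,-0.001,0.014],0],[[-0.0015,-0.001,0.017],0]]'
python3 d.py .4213 -.0646 .093
python3 -m inch '[[[0,0,0],0]]'
python3 d.py .4213 -.0646 .093
```

```text
clock: 9.18
tcp_pos: [0.4207, -0.0646, 0.0986]
orientation: [-0.015, 0.704, 0.71, 0.011]
wrist_force: [-0.2, -0.0, -2.0]
finger_gap: 0.0158
9.1833 [ 0.4207 -0.0646  0.0986] z [-0.0062  0.0368 -0.9993] F [-0.2146 -0.0445 -2.0079] ->tool shift [-0.0002  0.0006  0.0056]
clock: 9.27
tcp_pos: [0.4202, -0.0644, 0.0978]
orientation: [-0.016, 0.704, 0.709, 0.011]
wrist_force: [-0.1, -0.4, -1.7]
finger_gap: 0.0152
9.2667 [ 0.4202 -0.0644  0.0978] z [-0.0074  0.0372 -0.9993] F [-0.0853 -0.3681 -1.712 ] ->tool shift [-0.0004  0.0011  0.0048]
```

```bash
python3 -m inch '[[[0,0.001,0.0015],0],[[0,0.001,0.003],0],[[0,0.001,0.0045],0],[[0,0.001,0.0045],0]]'
python3 d.py .4213 -.0646 .09
python3 -m inch '[[[0,0,0.001],0],[[0,0,0.002],0],[[0,0,0.003],0],[[0,0,0.003],0]]'
python3 d.py .4213 -.0646 .09
```

```text
clock: 9.6
tcp_pos: [0.421, -0.0642, 0.093]
orientation: [-0.016, 0.704, 0.71, 0.01]
wrist_force: [-0.2, -0.0, -1.4]
finger_gap: 0.0153
9.6 [ 0.421  -0.0642  0.093 ] z [-0.0078  0.0373 -0.9993] F [-0.2216 -0.0103 -1.3505] ->tool shift [-0.0005  0.0003  0.003 ]
clock: 9.93
tcp_pos: [0.4211, -0.0643, 0.0899]
orientation: [-0.016, 0.705, 0.709, 0.01]
wrist_force: [-1.3, -1.5, -2.1]
finger_gap: 0.0153
9.9333 [ 0.4211 -0.0643  0.0899] z [-0.0077  0.0367 -0.9993] F [-1.2904 -1.5063 -2.0985] ->tool shift [-0.0003  0.0002 -0.0001]
```

Nose in the bore, lateral forces small. Next I feel for the blank.

```bash
for i in 1; do python3 -m inch '[[[0,0,0.0007],0],[[0,0,0.0014],0],[[0,0,0.002],0],[[0,0,0.002],0]]'; done
python3 -m inch '[[[0,0,0.0007],0],[[0,0,0.0014],0],[[0,0,0.002],0],[[0,0,0.002],0]]'
python3 -m inch '[[[0,0,0.0007],0],[[0,0,0.0014],0],[[0,0,0.002],0],[[0,0,0.002],0]]'; python3 d.py .4213 -.0646 .083
```

```text
clock: 10.27
tcp_pos: [0.4211, -0.0645, 0.0879]
orientation: [-0.015, 0.705, 0.709, 0.01]
wrist_force: [1.0, -2.3, -1.9]
finger_gap: 0.0151
clock: 10.6
tcp_pos: [0.4211, -0.0644, 0.0858]
orientation: [-0.015, 0.705, 0.709, 0.01]
wrist_force: [0.2, -1.3, -2.3]
finger_gap: 0.0152
clock: 10.93
tcp_pos: [0.4212, -0.0644, 0.0839]
orientation: [-0.015, 0.705, 0.709, 0.01]
wrist_force: [-0.3, -1.3, 0.3]
finger_gap: 0.0153
10.9333 [ 0.4212 -0.0644  0.0839] z [-0.0073  0.0359 -0.9993] F [-0.3396 -1.3178  0.2533] ->tool shift [-0.0002  0.0001  0.0008]
```

```bash
python3 -m inch '[[[-0.0003,0,0.0007],0],[[-0.0004,0,0.0014],0],[[-0.0004,0,0.002],0],[[-0.0004,0,0.002],0]]'
python3 -m inch '[[[0,0,0.0007],0],[[0,0,0.0014],0],[[0,0,0.002],0],[[0,0,0.002],0]]'; python3 d.py .4213 -.0646 .0756
```

```text
clock: 11.27
tcp_pos: [0.4213, -0.0647, 0.0819]
orientation: [-0.015, 0.705, 0.709, 0.01]
wrist_force: [-1.0, 0.2, 3.7]
finger_gap: 0.0152
clock: 11.6
tcp_pos: [0.4214, -0.0647, 0.0803]
orientation: [-0.015, 0.705, 0.709, 0.01]
wrist_force: [-1.3, -0.5, 6.4]
finger_gap: 0.0152
11.6 [ 0.4214 -0.0647  0.0803] z [-0.0066  0.036  -0.9993] F [-1.3467 -0.525   6.3873] ->tool shift [-0.0001 -0.0001  0.0047]
```

```bash
python3 -m inch '[[[0,0.0003,0.0005],0],[[0,0.0003,0.001],0],[[0,0.0003,0.001],0]]'
python3 -m inch '[[[0,0,0.0005],0],[[0,0,0.001],0],[[0,0,0.001],0]]'; python3 d.py .4213 -.0646 .0756
```

```text
clock: 11.85
tcp_pos: [0.4216, -0.0646, 0.0797]
orientation: [-0.015, 0.705, 0.709, 0.01]
wrist_force: [-1.7, 0.1, 7.8]
finger_gap: 0.0154
clock: 12.1
tcp_pos: [0.4216, -0.0647, 0.0792]
orientation: [-0.015, 0.705, 0.709, 0.01]
wrist_force: [-2.7, 0.3, 7.1]
finger_gap: 0.0154
12.1 [ 0.4216 -0.0647  0.0792] z [-0.0065  0.0355 -0.9993] F [-2.6852  0.2627  7.0643] ->tool shift [-0.0001 -0.0003  0.0036]
```

```bash
python3 -m inch '[[[0,-0.0006,0.0005],0],[[0,-0.0006,0.001],0],[[0,-0.0006,0.0012],0]]'
python3 -m inch '[[[0,0,0.0005],0],[[0,0,0.001],0],[[0,0,0.0012],0]]'; python3 d.py .4213 -.0646 .0756
```

```text
clock: 12.35
tcp_pos: [0.4215, -0.0647, 0.0787]
orientation: [-0.014, 0.704, 0.71, 0.011]
wrist_force: [-0.9, -0.5, 7.9]
finger_gap: 0.015
clock: 12.6
tcp_pos: [0.4215, -0.0646, 0.078]
orientation: [-0.014, 0.704, 0.71, 0.011]
wrist_force: [-2.1, 0.1, 7.5]
finger_gap: 0.0151
12.6 [ 0.4215 -0.0646  0.078 ] z [-0.005   0.0352 -0.9994] F [-2.0946  0.0705  7.4973] ->tool shift [-0.0001 -0.0002  0.0024]
```

```bash
python3 -m inch '[[[0,-0.0003,0.0006],0],[[0,-0.0003,0.0012],0],[[0,-0.0003,0.0012],0]]'
python3 d.py .4213 -.0646 .0756
```

```text
clock: 12.85
tcp_pos: [0.4214, -0.0646, 0.0773]
orientation: [-0.014, 0.704, 0.71, 0.011]
wrist_force: [-2.0, -0.6, 6.1]
finger_gap: 0.0152
12.85 [ 0.4214 -0.0646  0.0773] z [-0.0044  0.035  -0.9994] F [-1.9566 -0.5656  6.1452] ->tool shift [-0.     -0.0001  0.0017]
```

```bash
python3 -m inch '[[[0,0,0.0006],0],[[0,0,0.001],0],[[0,0,0.001],0]]'; python3 d.py .4213 -.0646 .0756
```

```text
clock: 13.1
tcp_pos: [0.4214, -0.0646, 0.0765]
orientation: [-0.014, 0.704, 0.71, 0.011]
wrist_force: [-1.5, -0.7, 4.0]
finger_gap: 0.0155
13.1 [ 0.4214 -0.0646  0.0765] z [-0.0042  0.0349 -0.9994] F [-1.4619 -0.7168  4.0125] ->tool shift [-0.     -0.0001  0.0009]
```

```bash
python3 -m inch '[[[0,-0.0002,0.0005],0],[[0,-0.0002,0.0009],0],[[0,-0.0002,0.0009],0]]'; python3 d.py .4213 -.0646 .0756
```

```text
clock: 13.35
tcp_pos: [0.4213, -0.0646, 0.0757]
orientation: [-0.014, 0.704, 0.71, 0.011]
wrist_force: [-1.1, -0.7, 3.0]
finger_gap: 0.0152
13.35 [ 0.4213 -0.0646  0.0757] z [-0.004   0.0348 -0.9994] F [-1.1378 -0.6642  3.024 ] ->tool shift [-0.  0.  0.]
```

```bash
python3 -m inch '[[[0,0,0.0004],0],[[0,0,0.0004],0],[[0,0,0.0004],0]]'; python3 d.py .4213 -.0646 .0756
```

```text
clock: 13.6
tcp_pos: [0.4213, -0.0646, 0.0751]
orientation: [-0.014, 0.704, 0.71, 0.011]
wrist_force: [0.0, -0.6, 2.6]
finger_gap: 0.015
13.6 [ 0.4213 -0.0646  0.0751] z [-0.0041  0.0349 -0.9994] F [ 0.0467 -0.6266  2.6203] ->tool shift [-0.      0.     -0.0005]
```

The force peaked near 10 N, then fell to about 4.5 N at roughly 9.5 mm: the spring has snapped. I lift straight out.

```bash
python3 -m inch '[[[0.0002,0,-0.006],0],[[0.0005,0,-0.014],0],[[0.0009,0,-0.024],0],[[0.0013,0,-0.036],0],[[0.0018,0,-0.05],0]]'
python3 -m inch '[[[0.001,-0.005,-0.03],0],[[0.002,-0.01,-0.06],0],[[0.003,-0.015,-0.095],0],[[0.03,-0.015,-0.11],0],[[0.06,-0.015,-0.11],0]]'
python3 d.py .405 .26 .235
```

```text
clock: 14.02
tcp_pos: [0.4206, -0.0639, 0.1254]
orientation: [-0.015, 0.704, 0.71, 0.011]
wrist_force: [-0.1, -0.7, -2.1]
finger_gap: 0.0154
clock: 14.43
tcp_pos: [0.4077, -0.0088, 0.2419]
orientation: [-0.012, 0.706, 0.708, 0.013]
wrist_force: [0.5, 0.4, -3.3]
finger_gap: 0.0152
14.4333 [ 0.4077 -0.0088  0.2419] z [ 0.0009  0.0353 -0.9994] F [ 0.5452  0.399  -3.3337] ->tool shift [ 0.2683 -0.0018  0.0164]
```

```bash
python3 -m inch '[[[0.036,0,0],0],[[0.072,0,0],0],[[0.108,0,0.004],0],[[0.144,0,0.006],0],[[0.18,0,0.008],0]]'
python3 -m inch '[[[0.036,0,0],0],[[0.072,0,0],0],[[0.09,0.025,0],0],[[0.095,0.05,0],0],[[0.095,0.075,0],0]]'
python3 -m inch '[[[0,0,0],0],[[0,0,0],0]]'
python3 d.py .4838 .2732 .15
```

```text
clock: 14.85
tcp_pos: [0.406, 0.1733, 0.2406]
orientation: [-0.013, 0.706, 0.708, 0.013]
wrist_force: [2.2, -0.1, -1.2]
finger_gap: 0.0151
clock: 15.27
tcp_pos: [0.4803, 0.271, 0.2442]
orientation: [-0.013, 0.704, 0.71, 0.013]
wrist_force: [-0.0, 0.0, -2.3]
finger_gap: 0.0158
clock: 15.43
tcp_pos: [0.4803, 0.2714, 0.2436]
orientation: [-0.014, 0.704, 0.71, 0.012]
wrist_force: [-0.2, 0.0, -1.7]
finger_gap: 0.0153
15.4333 [0.4803 0.2714 0.2436] z [-0.0031  0.0367 -0.9993] F [-0.1732  0.0215 -1.7062] ->tool shift [-0.0016  0.0037  0.0936]
```

```bash
python3 -m inch '[[[-0.0005,0.004,0.025],0],[[-0.0008,0.004,0.05],0],[[-0.001,0.004,0.075],0],[[-0.0015,0.004,0.098],0],[[-0.0015,0.004,0.098],0]]'
python3 -m inch '[[[0,0,0],0]]'
python3 d.py .4838 .2732 .12
python3 - <<'E'
from h import *
c=cam("wrist");P=pose();p=proj(c,P[:3,3]+[0,0,-.0684]);print(p,proj(c,[.4838,.2732,.062]))
save("w6",cv2.resize(c["image"][180:330,220:420],(800,600),interpolation=cv2.INTER_CUBIC))
E
```

```text
clock: 15.85
tcp_pos: [0.4795, 0.272, 0.1411]
orientation: [-0.016, 0.704, 0.71, 0.008]
wrist_force: [-1.4, -0.7, -2.6]
finger_gap: 0.0152
clock: 15.93
tcp_pos: [0.4782, 0.2717, 0.1413]
orientation: [-0.017, 0.704, 0.71, 0.007]
wrist_force: [0.7, 0.4, -0.7]
finger_gap: 0.0151
15.9333 [0.4782 0.2717 0.1413] z [-0.0141  0.0335 -0.9993] F [ 0.6965  0.4109 -0.7432] ->tool shift [0.0008 0.0059 0.0212]
(np.float64(327.3668032621864), np.float64(257.492399107446)) (np.float64(335.94001474090874), np.float64(250.18997385569685))
```

View pics/w6.png

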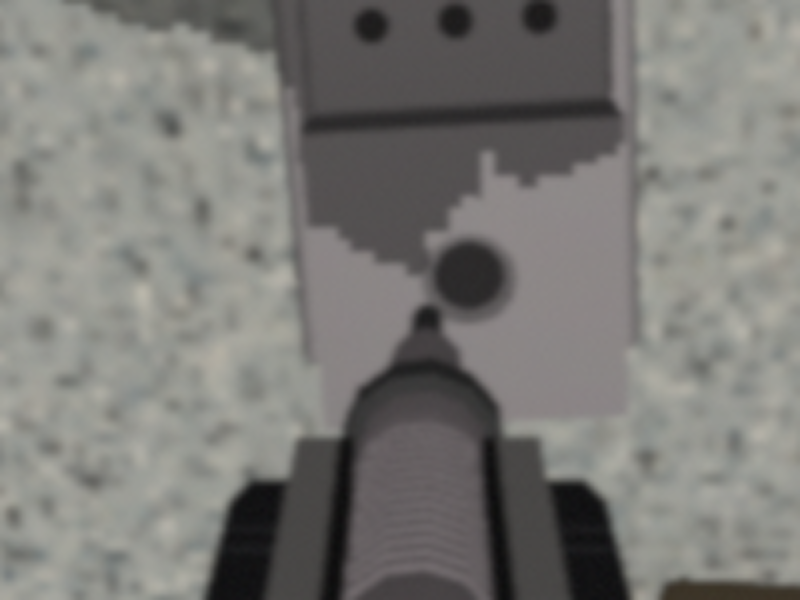

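Hole centre at crop (472,278), point at crop (427,312): the punch needs about +6.5 mm in x and +2 mm in y.

```bash
python3 -m inch '[[[0.001,0.003,0],0],[[0.0015,0.0065,0],0],[[0.0015,0.0065,0],0],[[0.0015,0.0065,0],0]]'
python3 d.py .4848 .2737 .12
python3 -c "
from h import *
c=cam('wrist');P=pose();print(proj(c,P[:3,3]+[0,0,-.0684]),proj(c,[.4838,.2732,.062]),env.get_state()['joint_pos'])
save('w7',cv2.resize(c['image'][180:330,220:420],(800,600),interpolation=cv2.INTER_CUBIC))"
```

```text
clock: 16.32
tcp_pos: [0.4853, 0.2734, 0.1423]
orientation: [-0.017, 0.704, 0.71, 0.007]
wrist_force: [0.1, 0.7, -2.5]
finger_gap: 0.0155
16.3167 [0.4853 0.2734 0.1423] z [-0.0129  0.0339 -0.9993] F [ 0.1413  0.7498 -2.4615] ->tool shift [-0.0005 -0.0002  0.0223]
(np.float64(327.42442547392767), np.float64(257.40602503036433)) (np.float64(325.90010593857573), np.float64(251.93644800676466)) [ 0.34917908  0.3178748  -0.17096654  1.08318677  0.03628777  1.91247654]
```

View pics/w7.png

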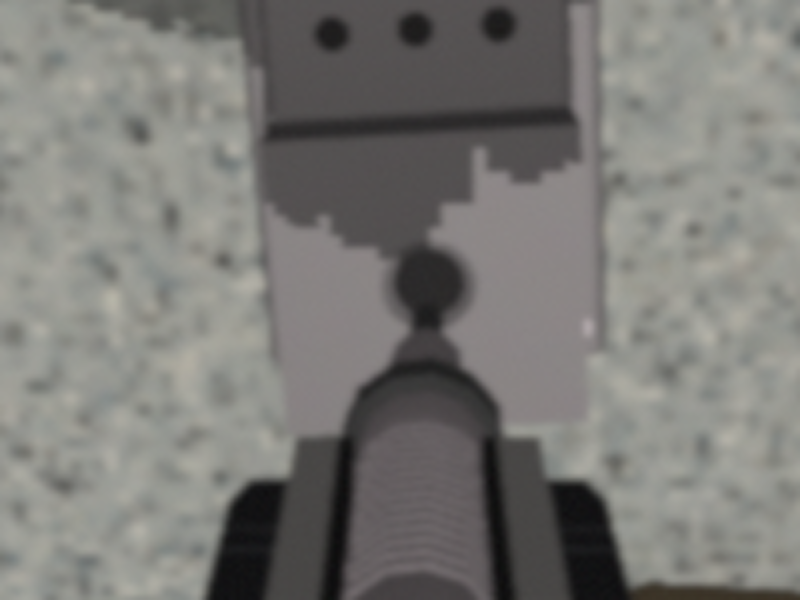

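Aligned: the hole is at (429,285) and the point is on the same column. Down slowly.

```bash
python3 -m inch '[[[0,0,0.006],0],[[-0.0003,0,0.012],0],[[-0.0005,0,0.018],0],[[-0.0007,0,0.024],0],[[-0.0007,0,0.024],0]]'
python3 d.py .485 .2735 .1
python3 -m inch '[[[0,0,0.004],0],[[0,0,0.008],0],[[0,0,0.012],0],[[0,0,0.012],0]]'
python3 d.py .485 .2735 .0824
```

```text
clock: 16.78
tcp_pos: [0.4833, 0.2729, 0.116]
orientation: [-0.017, 0.704, 0.71, 0.006]
wrist_force: [-1.0, -0.0, -1.8]
finger_gap: 0.0156
16.7833 [0.4833 0.2729 0.116 ] z [-0.0166  0.0325 -0.9993] F [-1.0456 -0.0186 -1.7773] ->tool shift [0.     0.0019 0.016 ]
clock: 17.12
tcp_pos: [0.4841, 0.2734, 0.1035]
orientation: [-0.017, 0.704, 0.71, 0.006]
wrist_force: [3.4, 0.1, -3.7]
finger_gap: 0.0152
17.1167 [0.4841 0.2734 0.1035] z [-0.0149  0.0324 -0.9994] F [ 3.4383  0.1336 -3.6673] ->tool shift [-0.0006  0.0012  0.0211]
```

```bash
python3 -m inch '[[[0,0.001,0.003],0],[[0,0.0015,0.006],0],[[-0.0003,0.0015,0.01],0],[[-0.0003,0.0015,0.01],0]]'
python3 d.py .485 .2735 .0824
python3 -m inch '[[[0,0,0.003],0],[[0,0,0.006],0],[[-0.0003,0,0.008],0],[[-0.0003,0,0.008],0]]'
python3 d.py .485 .2735 .0824
```

```text
clock: 17.45
tcp_pos: [0.4846, 0.2731, 0.0924]
orientation: [-0.017, 0.704, 0.71, 0.005]
wrist_force: [0.6, 0.1, -1.2]
finger_gap: 0.015
17.45 [0.4846 0.2731 0.0924] z [-0.0169  0.0318 -0.9994] F [ 0.5782  0.1382 -1.1674] ->tool shift [0.0001 0.0006 0.01  ]
clock: 17.78
tcp_pos: [0.4846, 0.2731, 0.084]
orientation: [-0.017, 0.704, 0.71, 0.005]
wrist_force: [1.5, -0.2, -1.6]
finger_gap: 0.0149
17.7833 [0.4846 0.2731 0.084 ] z [-0.0168  0.0318 -0.9994] F [ 1.5083 -0.1844 -1.6148] ->tool shift [0.0004 0.0005 0.0016]
```

```bash
python3 -m inch '[[[0,0.0003,0.001],0],[[0,0.0003,0.002],0],[[0,0.0003,0.0025],0],[[0,0.0003,0.0025],0]]'
python3 d.py .485 .2735 .0824
```

```text
clock: 18.12
tcp_pos: [0.4849, 0.2733, 0.082]
orientation: [-0.017, 0.704, 0.71, 0.006]
wrist_force: [-1.2, 0.2, 3.1]
finger_gap: 0.015
18.1167 [0.4849 0.2733 0.082 ] z [-0.0164  0.0321 -0.9993] F [-1.2039  0.1993  3.0793] ->tool shift [ 0.0003  0.0001 -0.0004]
```

The collar is on the rim (Fz rose by 5 N at z 0.082, the same height as at the grasp). Release and rise.

```bash
python3 -m inch '[[[0,0,0],0],[[0,0,0],0],[[0,0,0],0],[[0,0,0],0],[[0,0,0],0]]' 0
python3 -m inch '[[[0,0,0],0],[[0,0,0],0],[[0,0,0],0]]'
python3 -m inch '[[[0,0,-0.01],0],[[0.001,0,-0.03],0],[[0.002,0,-0.06],0],[[0.003,0,-0.09],0],[[0.004,0,-0.12],0]]'
python3 -m inch '[[[0,0,-0.03],0],[[0,0,-0.05],0],[[0,0,-0.05],0],[[0,0,-0.05],0]]'
python3 - <<'E'
from h import *
np.set_printoptions(precision=4,suppress=True)
c=cam("wrist");s=cam("side");P=pose();print(P[:3,3])
u,v=map(int,proj(c,[.484,.2735,.1]));print(u,v,proj(c,[.484,.2735,.136]))
a=cv2.resize(c["image"][v-37:v+38,u-50:u+50],(400,300),interpolation=cv2.INTER_CUBIC)
b=cv2.resize(s["image"][325:415,220:340],(400,300),interpolation=cv2.INTER_CUBIC)
for w in range(-4,5,2): pass
save("w8",np.hstack([a,b]))
uu,vv=map(int,proj(c,[.484,.2735,.136])); print("captop z",dep(c,uu,vv),dep(c,uu+2,vv))
E
```

```text
clock: 18.53
tcp_pos: [0.4848, 0.2732, 0.0818]
orientation: [-0.017, 0.704, 0.71, 0.005]
wrist_force: [-0.1, -0.1, -0.2]
finger_gap: 0.0749
clock: 18.78
tcp_pos: [0.4848, 0.2732, 0.0818]
orientation: [-0.017, 0.704, 0.71, 0.005]
wrist_force: [-0.2, 0.1, -0.1]
finger_gap: 0.0853
clock: 19.2
tcp_pos: [0.4865, 0.2732, 0.2038]
orientation: [-0.017, 0.704, 0.71, 0.005]
wrist_force: [1.3, 0.5, -0.2]
finger_gap: 0.0855
clock: 19.53
tcp_pos: [0.4882, 0.2719, 0.2558]
orientation: [-0.016, 0.704, 0.71, 0.007]
wrist_force: [1.3, -0.7, -0.7]
finger_gap: 0.0855
[0.4868 0.2715 0.2531]
323 223 (np.float64(323.058505296416), np.float64(234.09506529063393))
captop z [0.4839 0.2733 0.1351] [0.4856 0.2736 0.1361]
```

View pics/w8.png

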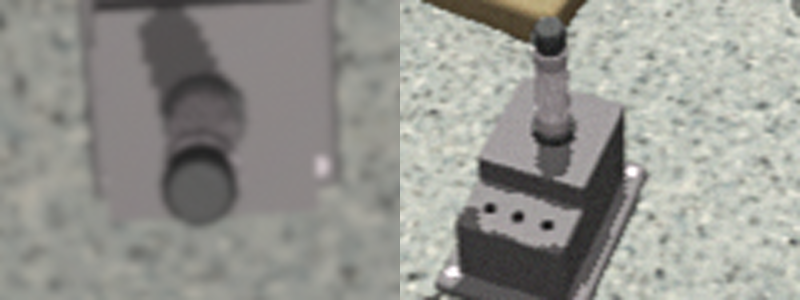

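The punch is upright with its collar on the rim, and the cap top reads 0.135–0.136 m against 0.136 m expected. The side view matches the start.

```bash
python3 -c "
from workcell import env
env.hand_in()"
```

```text
the job is handed in; nothing more can be done
```

The punch is pressed, back upright in its stand, and the job was handed in at about 19.6 s. `hand_in` gives no verdict, so the result rests on my own checks.

- **Pressing:** I lowered the nose into the guide bush and felt the blank at about 35 mm below the bush's top face. The push force rose to a peak of about 10 N, then fell to about 4.5 N at about 9.5 mm of travel. That drop is the snap, and I stopped there. Sideways force stayed under about 3 N in the bush.
- **Return:** The collar met the rim at the same tool height as at the grasp. After release the cap top measured 0.135–0.136 m, against 0.136 m for fully home. The last picture shows the punch upright and the gripper clear, as at the start.
- **Not checked directly:** I inferred the point's travel and the snap from force and height, since the joint can't be read. I did not measure the vial, beaker and bottle again; no force reading suggested contact with them.
- **Went wrong on the way:** Joint 6 reached its range limit early and left the tool leaning about 2°. I turned the gripper about 87° so the lean lay in the plane of the pads, where it did not tilt the punch noticeably.

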